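# Dispense one sample disc and slide it to the vial

## Robot

A 7-joint arm with a two-finger parallel gripper is mounted at the origin on a cart in front of the work surface, level with it; the furniture and walls round the work are solid. World frame = base frame: x ahead of the robot, y to its left, z up, the work surface at z = 0. Lengths are in mm, angles in rad, forces in N, time in s.
With the tool pointing down it reaches from about 400 to 850 mm from the base axis. Payload 10.4 kg.
Tool frame: the origin (TCP) lies at the very end of the fingers, on their centre line; the grasp point (between the pads) lies 19 mm behind it; z points along the fingers, y is the line along which they close (so a half turn about z gives the same grasp; the last joint's range is limited). The gripper opens to 85 mm and grips with 20 to 120 N. Pads are 22 mm wide; open, the fingers measure 114 mm over their backs; the gripper's body (76 mm by 85 mm) begins 54 mm behind the grasp point. The pads swing forward as they close: fully open they stand 13 mm farther back than shut.
Start: joints at [1.315, 0.332, -0.065, 1.46, 0.022, 1.35, -0.088], TCP at [144.21, -608.157, 231.338] pointing down, gripper open.
Joint ranges: [-2.6, 2.6], [-0.5, 2.12], [-1.47, 1.34], [0.16, 2.42], [-1.27, 4.41], [0.06, 2.06], [-2.6, 2.6]. Speed limits (rad/s): [2.22, 2.22, 2.79, 2.79, 3.14, 3.14, 3.14].

## Interface

Orientations are given as a 3x3 rotation matrix whose columns are the frame's x, y, z axes.
In Python, from workcell import bot gives the robot as it stands.
- The arm moves only by the shell command python3 -m handwheel 'ROWS' [FORCE]. ROWS is JSON, a list of rows, each a list of 3 entries, a list of its own where there are three numbers: the shift along the tool's x, y, z in mm, then the turn about the tool's z in rad, then the closure in counts, from 0 (fully open) to 255 (shut). In form: [[[tx, ty, tz], roll, fingers], ...]. A call has exactly 8 rows; each row shifts and turns the commanded pose from where the row before left it, along the tool's axes as they then stand; what a row does not reach is not made up. A row lasts 1/12 s, in which the tool goes at most 41.7 mm and 7.16 degrees, less where a joint would pass 70% of its speed; a pose out of reach is approached as far as the arm can. A call with a gripper value outside its range is refused whole. The fingers move at their own pace and stop on an object; FORCE is the grip in N (left out, the last holds). Time passes only in rows, so rows that do not move let the fingers close, or fill a call up. It gives the time, the measured TCP pose, the force, the opening and the grip force at its end, in the units of the state.
- bot.read_state(): the state, without advancing time (a new reading comes with each control period).
- bot.get_image(name): name is "scene" or "top" or "wrist"; returns a dict with "color" (384x512x3 uint8, red, green, blue), "intrinsics" (3x3 intrinsics, pixels), "origin" and "attitude" of the camera in the world. Camera axes: x right, y down, z forward; pixel columns grow to the right and rows downward; lengths in mm; the calibration is good to about 2 mm. A picture is of the moment at which its call begins. There is no depth.
- bot.finish_job(): hands the job in; it is judged then, once.
The state is a dict: "time": time; "joints": joint angles; "joint_vel": joint speeds; "tau": joint torques, N m; "eef_pos": TCP position; "ee_rot": TCP orientation; "ft_force": force on the tool from outside, world axes, zero at the start; "wrist_torque": the same for the moment, N m; "opening": finger opening in mm; "grip_force": force on a finger pad.
Only numpy, scipy, OpenCV 4.12 (cv2) and the standard library are available. Lean on these libraries where they do the work, as an engineer would, in place of code of your own. Each camera call takes 0.05 s, during which the arm holds its last target. There are 200 camera calls.

## Task

Press the black plunger of the disc dispenser once, fully down, so that a single disc is pushed out into the gutter, and let the plunger come back up. Then, with the fingertips and without lifting the disc, push it along the gutter to the end where the small white-capped sample vial stands, right up to that end stop. Leave the other discs in the magazine, and do not disturb the things standing around.

Things in the scene. Friction and masses are not known exactly. Their poses are not given: they have to be found in the camera images.
- dispenser: Disc dispenser fixed on the bench: grey magazine tower (52 mm square, 60 mm high), behind it a grey housing (66 mm wide, 50 mm high, 26 to 115 mm behind the magazine axis), across its front a dark gutter. Origin: on the bench under the magazine axis. z up; discs come out along -x into the gutter; the gutter runs along y. Faces the robot at yaw 0, turned about z by up to 0.35 rad either way.
- gutter_mid (a point): Middle of the gutter floor, 61.5 mm in front of the magazine axis, 6 mm above the bench. Inside, the gutter is 45 mm wide and 230 mm long; walls and end stops rise only 5 mm over its floor (top 11 mm above the bench), so a disc stands well above them. In front of the mouth the inner wall is open and flares, guiding a disc pushed sideways into the gutter.
- stop_left (a point): Point on the gutter floor at the inner face of the end stop at the +y end (115 mm from gutter_mid). A disc touching the stop has its centre 20 mm before it.
- stop_right (a point): The same at the -y end of the gutter.
- magazine (a point): Point on the magazine axis, 30 mm above the bench.
- plunger (a joint): Plunger travel, straight down: 0 = up, 0.026 m = fully down. Spring 5 N (top) to 10 N (bottom), up to about 16 N with friction; it comes back up when let go. Per mm it drives a blade 2.5 mm forward that pushes out the lowest disc; fully down, that disc is in the gutter before the mouth. Once up again, the next disc drops down, and another stroke would push it out too.
- plunger_top (a point): Centre of the top of the plunger's round black cap (34 mm diameter), 86 mm above the bench when up and 60 mm when down, on the housing 75 mm behind the magazine axis. It moves with the cap.
- disc_1_center (a point): Centre (half-way up) of the lowest disc, the one that comes out. Plain aluminium sample disc, 40 mm diameter, 16 mm high, about 30 g. In the magazine and in the gutter its centre is 14 mm above the bench and its top 22 mm.
- disc_2_center (a point): Centre of the second disc, on top of the first in the magazine; same shape. Must stay in the magazine.
- disc_3_center (a point): Centre of the third disc, on top of the second; same shape. Must stay in the magazine.
- vial: Small sample vial with a white cap, 25 mm diameter, 53 mm high, standing loose on the bench about 50 mm beyond one end of the gutter: it marks the end to which the disc goes. Origin: centre of its underside.
- dropper_bottle: Brown dropper bottle with a grey teat, 31 mm diameter, 86 mm high, standing loose beyond the other end of the gutter. Origin: centre of its underside.
- beaker_3: Small glass beaker, 52 mm diameter, 60 mm high, standing loose to one side of the housing. Origin: centre of its underside. Leave alone.
- timer: White bench timer, 62 x 62 x 20 mm, lying loose on the other side of the housing. Origin: centre of its underside. Leave alone.
Things that resemble listed ones, but are neither listed nor needed, are in the scene too. Leave any blue or green look-alike of the vial alone.

How it is judged:
By the outcome, as a careful person would: the job done as asked, in the order asked, and still so for the second after the job is handed in, with the robot touching nothing.
It also fails if it takes over 48 s, if anything falls off the work surface, if the arm or the gripper's body presses on something with over 40 N, if the wrist force passes 120 N, or if a joint passes its speed limit or range.

## Working session

There is one attempt and no reset: what is moved stays moved. The work goes in short steps, Python scripts to look and compute and a shell command to move; the robot and the scene stay as the last step left them, time stands still between calls to the robot, and variables do not carry over. Pictures are saved under pics/ and viewed, at most 10 in all, crops included, and the job is handed in when it is done.

```bash
mkdir -p pics; python3 - <<'E'
from workcell import bot
import cv2
for n in("top","scene"):
    d=bot.get_image(n);cv2.imwrite(f"pics/{n}0.png",d["color"][:,:,::-1]);print(n,d["intrinsics"],d["origin"],d["attitude"])
s=bot.read_state();print(s)
E
```

```text
top [[371.96229816   0.         255.59793681]
 [  0.         371.96229816 194.13221127]
 [  0.           0.           1.        ]] [421.39324612  41.75147956 916.51545776] [[ 0.01445196 -0.98551671  0.16896143]
 [-0.99981507 -0.01209882  0.01494833]
 [-0.0126876  -0.16914621 -0.9855093 ]]
scene [[392.52428928   0.         245.92227545]
 [  0.         392.52428928 193.3888485 ]
 [  0.           0.           1.        ]] [187.29679824 714.48741164 488.55096133] [[-0.88309054 -0.21203591  0.41855928]
 [-0.46869916  0.43996046 -0.76599993]
 [-0.02173004 -0.87262568 -0.48790597]]
{'time': 0.1, 'joints': array([ 1.31541585,  0.33283993, -0.06470037,  1.46085563,  0.02158974,
        1.34992316, -0.08852459]), 'joint_vel': array([ 0.00017216, -0.00085965,  0.00036834, -0.00202381, -0.00069356,
       -0.0009065 , -0.00093986]), 'tau': array([ 1.33637473e-03, -6.26748347e+01,  4.91903932e-02, -3.92434251e+01,
        1.62518903e-02,  6.98870339e-03, -6.22156040e-05]), 'eef_pos': array([ 144.09775086, -607.80755798,  230.57679537]), 'ee_rot': array([[ 9.73030425e-01,  2.30676540e-01, -3.55859349e-04],
       [ 2.30676809e-01, -9.73029580e-01,  1.28264435e-03],
       [-5.03857128e-05, -1.33014047e-03, -9.99999114e-01]]), 'ft_force': array([-0.70989247, -0.23453616, -0.62874854]), 'wrist_torque': array([-0.01254044,  0.00207686, -0.02578276]), 'grip_force': 0.0, 'opening': 85.32681619872353}
```

View pics/top0.png

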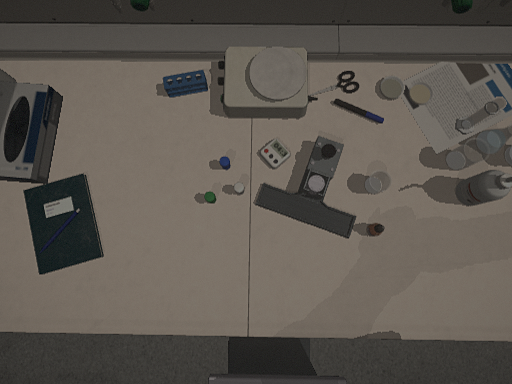

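View pics/scene0.png

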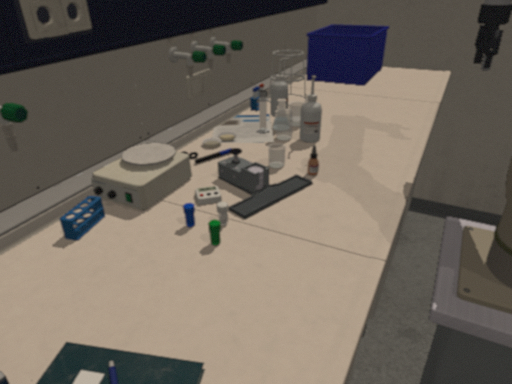

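The top view shows three vial look-alikes: blue (225,162), green (210,197) and white-capped (239,188). The white one fits because it stands just beyond the +y gutter end. I'll confirm it in a crop and read the dispenser pixels from the same crop.

```bash
python3 - <<'E'
import cv2
a=cv2.imread("pics/top0.png")[120:250,195:395]
a=cv2.resize(a,None,fx=4,fy=4,interpolation=cv2.INTER_CUBIC)
a=cv2.convertScaleAbs(a,alpha=1.5,beta=10)
cv2.imwrite("pics/crop0.png",a)
E
```

```text
(no output)
```

View pics/crop0.png

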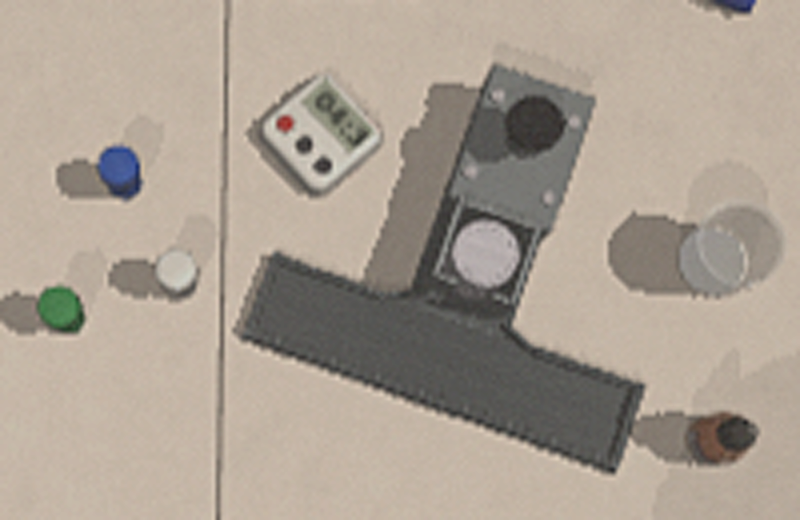

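The crop confirms it: the white cap is at crop (176,272), just beyond the left (+y) gutter end, with blue at (120,170) and green at (60,308) farther off. The plunger cap is at (535,124) and the top disc at (487,254). The gutter's outer corners are (272,254), (237,335), (614,473) and (643,382). Next I'll fit the pose.

```bash
cat > h.py <<'E'
import numpy as np
from scipy.optimize import least_squares
from workcell import bot
K=np.array([[371.96229816,0,255.59793681],[0,371.96229816,194.13221127],[0,0,1]])
O=np.array([421.39324612,41.75147956,916.51545776])
R=np.array([[0.01445196,-0.98551671,0.16896143],[-0.99981507,-0.01209882,0.01494833],[-0.0126876,-0.16914621,-0.9855093]])
def ray(u,v,z):
    d=R@np.linalg.solve(K,[u,v,1]);return O+d*(z-O[2])/d[2]
def crop(u,v,z): return ray(195+(u+.5)/4-.5,120+(v+.5)/4-.5,z)
E
python3 - <<'E'
from h import *
P=[((535,124),86,(75,0)),((487,254),54,(0,0))]
C=[((272,254),11,(1,1)),((237,335),11,(-1,1)),((614,473),11,(-1,-1)),((643,382),11,(1,-1))]
def f(p):
    x,y,t,w,l=p;Q=np.array([[np.cos(t),-np.sin(t)],[np.sin(t),np.cos(t)]]);r=[]
    for c,z,q in P:r+=list(crop(*c,z)[:2]-[x,y]-Q@q)
    for c,z,s in C:r+=list(crop(*c,z)[:2]-[x,y]-Q@[-61.5+s[0]*w,s[1]*l])
    return r
s=least_squares(f,[550,-130,0,25,118]);print(s.x,np.round(s.fun,1))
x,y,t=s.x[:3];Q=np.array([[np.cos(t),-np.sin(t)],[np.sin(t),np.cos(t)]])
for n,q in dict(cap=(75,0),gm=(-61.5,0),end=(-61.5,95),sl=(-61.5,115)).items():print(n,Q@q+[x,y])
print("vial",crop(176,272,53),"bottle",crop(738,433,86),"beaker",crop(740,248,60),"timer",crop(320,133,20))
print(bot.get_image("wrist")["origin"])
E
```

```text
[ 5.97386775e+02 -8.62095078e+01 -3.39335778e-01  2.84392792e+01
  1.20606210e+02] [-0.5 -0.8 -0.  -2.  -1.8 -0.1  0.8  1.9 -0.2  0.6  1.6  0.4]
cap [ 668.10997263 -111.17406934]
gm [539.39375312 -65.73856741]
end [571.01553103  23.84414946]
sl [577.67274743  42.70366881]
vial [584.55397033  95.20161715  53.        ] bottle [ 491.10157761 -221.17256876   86.        ] beaker [ 601.49410242 -235.05460421   60.        ] timer [679.96189865   9.45176389  20.        ]
[ 208.33805565 -592.92481479  372.28802178]
```

```bash
python3 -m handwheel '[[[0,0,0],0.114,255],[[0,0,0],0.114,255],[[0,0,0],0.114,255],[[0,0,0],0.115,255],[[0,0,0],0.115,255],[[16,-32,0],0,255],[[16,-32,0],0,255],[[16,-32,0],0,255]]' 40
python3 -m handwheel '[[[16,-32,0],0,255],[[16,-32,0],0,255],[[16,-32,0],0,255],[[16,-32,0],0,255],[[16,-32,0],0,255],[[16,-32,0],0,255],[[16,-32,0],0,255],[[16,-32,0],0,255]]'
python3 -m handwheel '[[[16,-32,0],0,255],[[16,-32,0],0,255],[[16,-32,0],0,255],[[16,-32,0],0,255],[[16,-32,0],0,255],[[16,-32,0],0,255],[[16,-32,0],0,255],[[0,0,0],0,255]]'
cat >> h.py <<'E'
X,Y,T=597.39,-86.2,-0.3393
def rel(q,z):
    "tool-frame shift to dispenser-frame point q, world height z; roll to yaw T"
    s=bot.read_state();A=s["ee_rot"];c,n=np.cos(T),np.sin(T)
    g=np.array([X+c*q[0]-n*q[1],Y+n*q[0]+c*q[1],z])
    e=s["eef_pos"]-[X,Y,0]
    print("shift",np.round(A.T@(g-s["eef_pos"]),1),"roll",round(np.arctan2(A[1,0],A[0,0])-T,3),"disp",np.round([c*e[0]+n*e[1],-n*e[0]+c*e[1],e[2]],1),"F",np.round(s["ft_force"],1),"t",s["time"])
E
python3 -c "
from h import *
rel((75,0),100)"
```

```text
time: 0.82
eef_pos: [221.9, -532.6, 230.9]
ee_rot: [[0.943, -0.334, -0.0], [-0.334, -0.943, 0.0], [-0.0, -0.0, -1.0]]
ft_force: [0.5, 0.3, 0.9]
opening: 0.4
grip_force: 0.0
time: 1.48
eef_pos: [428.2, -333.3, 231.3]
ee_rot: [[0.943, -0.333, -0.0], [-0.333, -0.943, -0.0], [-0.0, 0.0, -1.0]]
ft_force: [0.1, -0.2, -0.2]
opening: 0.0
grip_force: 0.0
time: 2.15
eef_pos: [611.0, -152.9, 230.5]
ee_rot: [[0.946, -0.324, 0.001], [-0.324, -0.946, 0.004], [-0.001, -0.004, -1.0]]
ft_force: [-0.3, 1.6, 0.1]
opening: 0.1
grip_force: 0.0
shift [ 40.6 -57.4 130.7] roll 0.009 disp [ 35.  -58.4 230.5] F [-0.3  1.6  0.1] t 2.15
```

```bash
python3 -m handwheel '[[[10,-14,10],0,255],[[10,-14,15],0,255],[[10,-14,20],0,255],[[10,-14,20],0,255],[[0,0,20],0,255],[[0,0,15],0,255],[[0,0,0],0,255],[[0,0,0],0,255]]'
python3 -c "
from h import *
import cv2
rel((75,0),100)
cv2.imwrite('pics/w1.png',cv2.resize(bot.get_image('wrist')['color'][:,:,::-1],None,fx=1,fy=1))"
```

```text
time: 2.82
eef_pos: [663.2, -121.4, 130.7]
ee_rot: [[0.943, -0.333, -0.002], [-0.333, -0.943, 0.0], [-0.002, 0.0, -1.0]]
ft_force: [0.2, -0.8, 0.8]
opening: -0.5
grip_force: 0.0
shift [  1.2 -11.3  30.6] roll 0.0 disp [ 73.8 -11.3 130.7] F [ 0.2 -0.8  0.8] t 2.8167
```

View pics/w1.png

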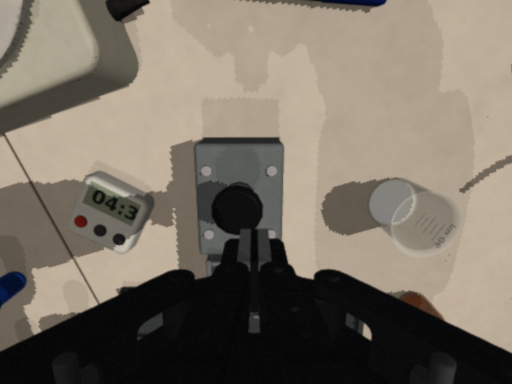

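The wrist view shows the housing square to the tool. The cap at (237,210) lies about 11 mm to the left (-tool y) of the shut fingertips at (255,240), which agrees with the fit.

```bash
python3 -m handwheel '[[[1,-6,5],0,255],[[0,-5,10],0,255],[[0,0,10],0,255],[[0,0,5],0,255],[[0,0,0],0,255],[[0,0,0],0,255],[[0,0,0],0,255],[[0,0,0],0,255]]'
python3 -c "
from h import *
rel((75,0),60)"
```

```text
time: 3.53
eef_pos: [668.7, -111.5, 101.8]
ee_rot: [[0.943, -0.333, 0.001], [-0.333, -0.943, -0.0], [0.001, -0.0, -1.0]]
ft_force: [-0.1, 0.2, -0.4]
opening: 0.1
grip_force: 0.0
shift [-0.7 -0.2 41.8] roll -0.0 disp [ 75.6  -0.2 101.8] F [-0.1  0.2 -0.4] t 3.5333
```

```bash
python3 -m handwheel '[[[0,0,6],0,255],[[0,0,6],0,255],[[0,0,6],0,255],[[0,0,5],0,255],[[0,0,5],0,255],[[0,0,5],0,255],[[0,0,4],0,255],[[0,0,3],0,255]]'
python3 -m handwheel '[[[0,0,1],0,255],[[0,0,1],0,255],[[0,0,0],0,255],[[0,0,0],0,255],[[0,0,0],0,255],[[0,0,0],0,255],[[0,0,0],0,255],[[0,0,0],0,255]]'
```

```text
time: 4.2
eef_pos: [668.6, -111.4, 61.8]
ee_rot: [[0.943, -0.333, 0.0], [-0.333, -0.943, -0.0], [0.001, 0.0, -1.0]]
ft_force: [-3.9, 0.9, 12.1]
opening: 0.1
grip_force: 6.0
time: 4.87
eef_pos: [668.6, -111.3, 60.2]
ee_rot: [[0.943, -0.333, 0.001], [-0.333, -0.943, -0.0], [0.001, 0.0, -1.0]]
ft_force: [-4.1, 0.7, 11.6]
opening: 0.2
grip_force: 5.6
```

```bash
python3 -m handwheel '[[[0,0,0.5],0,255],[[0,0,0.5],0,255],[[0,0,0.5],0,255],[[0,0,0.5],0,255],[[0,0,0],0,255],[[0,0,0],0,255],[[0,0,0],0,255],[[0,0,0],0,255]]'
```

```text
time: 5.53
eef_pos: [668.7, -111.4, 60.1]
ee_rot: [[0.943, -0.333, 0.001], [-0.333, -0.943, -0.001], [0.001, 0.0, -1.0]]
ft_force: [-12.4, 0.9, 25.4]
opening: 0.1
grip_force: 12.8
```

Force climbed to 25 N while z stayed at 60.1, so the plunger is fully down. Releasing it and checking.

```bash
python3 -m handwheel '[[[0,0,-5],0,255],[[0,0,-8],0,255],[[0,0,-12],0,255],[[0,0,-20],0,255],[[0,0,-20],0,255],[[0,0,-15],0,255],[[-10,0,-5],0,255],[[-15,8,0],0,255]]'
python3 -m handwheel '[[[-25,8,0],0,255],[[-25,8,0],0,255],[[-25,8,0],0,255],[[-20,8,0],0,255],[[-10,8,0],0,255],[[-6,6,0],0,255],[[0,0,0],0,255],[[0,0,0],0,255]]'
python3 -c "
from h import *
import cv2
rel((-61.5,-55),30)
a=bot.get_image('top')['color'][120:250,195:395,::-1]
a=cv2.convertScaleAbs(cv2.resize(a,None,fx=4,fy=4,interpolation=cv2.INTER_CUBIC),alpha=1.5,beta=10)
cv2.imwrite('pics/c2.png',a)"
```

```text
time: 6.2
eef_pos: [643.5, -108.8, 143.9]
ee_rot: [[0.944, -0.331, 0.003], [-0.331, -0.944, 0.001], [0.002, -0.002, -1.0]]
ft_force: [-1.2, 0.7, 0.1]
opening: 0.3
grip_force: 0.0
time: 6.87
eef_pos: [522.6, -117.2, 142.5]
ee_rot: [[0.943, -0.333, 0.001], [-0.333, -0.943, -0.0], [0.001, 0.0, -1.0]]
ft_force: [-0.9, -0.2, 0.2]
opening: -0.1
grip_force: 0.0
shift [ -1.3   0.8 112.5] roll -0.001 disp [-60.2 -54.2 142.5] F [-0.9 -0.2  0.2] t 6.8667
```

View pics/c2.png

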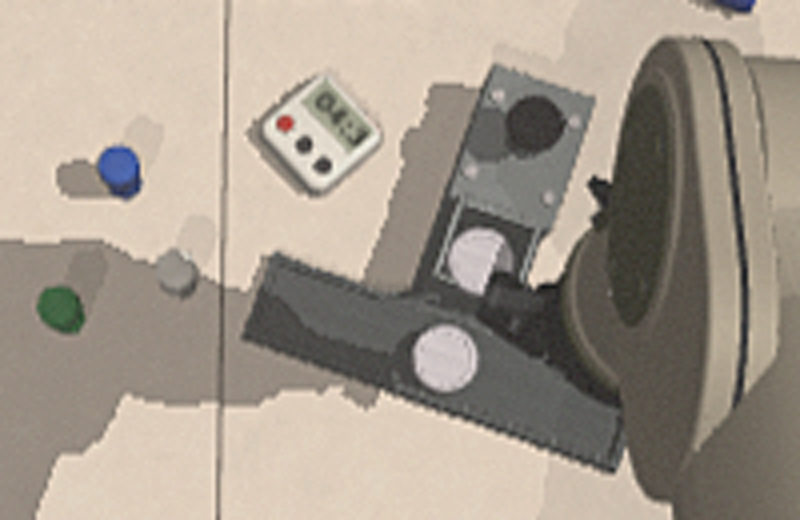

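The disc is out at crop (445,357) in the gutter, the plunger is back up at (535,124), and nothing else has moved. I'll descend behind the disc on its -y side.

```bash
python3 -c "
from h import *
p=crop(445,357,22)-[X,Y,0];c,n=np.cos(T),np.sin(T);print(c*p[0]+n*p[1],-n*p[0]+c*p[1])"
python3 -m handwheel '[[[-1,1,10],0,255],[[0,0,20],0,255],[[0,0,20],0,255],[[0,0,20],0,255],[[0,0,20],0,255],[[0,0,12],0,255],[[0,0,10],0,255],[[0,0,0],0,255]]'
python3 -m handwheel '[[[0,0,6],0,255],[[0,0,6],0,255],[[0,0,4],0,255],[[0,0,3],0,255],[[0,0,0],0,255],[[0,0,0],0,255],[[0,0,0],0,255],[[0,0,0],0,255]]'
python3 -c "
from h import *
rel((-61.5,60),10)"
```

```text
-60.50200884586848 -0.836452864816355
time: 7.58
eef_pos: [519.9, -117.1, 28.1]
ee_rot: [[0.943, -0.332, -0.003], [-0.332, -0.943, 0.001], [-0.003, 0.0, -1.0]]
ft_force: [-0.7, -0.6, 0.1]
opening: -0.0
grip_force: 0.0
time: 8.25
eef_pos: [521.2, -117.6, 11.6]
ee_rot: [[0.943, -0.333, 0.001], [-0.333, -0.943, -0.0], [0.001, 0.0, -1.0]]
ft_force: [-1.1, 1.0, -0.5]
opening: 0.1
grip_force: 0.0
shift [-1.00e-01 -1.15e+02  1.60e+00] roll 0.0 disp [-61.4 -55.   11.6] F [-1.1  1.  -0.5] t 8.25
```

```bash
python3 -m handwheel '[[[0,-5,0],0,255],[[0,-5,0],0,255],[[0,-5,0],0,255],[[0,-4,0],0,255],[[0,-4,0],0,255],[[0,-4,0],0,255],[[0,-4,0],0,255],[[0,-4,0],0,255]]'
python3 -m handwheel '[[[0,-5,0],0,255],[[0,-5,0],0,255],[[0,-5,0],0,255],[[0,-5,0],0,255],[[0,-5,0],0,255],[[0,-5,0],0,255],[[0,-5,0],0,255],[[0,-5,0],0,255]]'
python3 -c "
from h import *
import cv2
rel((-61.5,60),11.6)
a=bot.get_image('top')['color'][120:250,195:395,::-1]
a=cv2.convertScaleAbs(cv2.resize(a,None,fx=4,fy=4,interpolation=cv2.INTER_CUBIC),alpha=1.5,beta=10)
cv2.imwrite('pics/c3.png',a)"
```

```text
time: 8.92
eef_pos: [532.7, -84.2, 11.3]
ee_rot: [[0.943, -0.333, 0.0], [-0.333, -0.943, -0.0], [0.0, 0.0, -1.0]]
ft_force: [0.5, -0.2, 0.4]
opening: 0.5
grip_force: 0.2
time: 9.58
eef_pos: [546.0, -46.3, 11.3]
ee_rot: [[0.943, -0.333, 0.0], [-0.333, -0.943, -0.0], [0.0, 0.0, -1.0]]
ft_force: [-0.3, -0.6, 0.7]
opening: -0.4
grip_force: 0.2
shift [  0.2 -39.5  -0.3] roll 0.0 disp [-61.7  20.5  11.3] F [-0.3 -0.6  0.7] t 9.5833
```

View pics/c3.png

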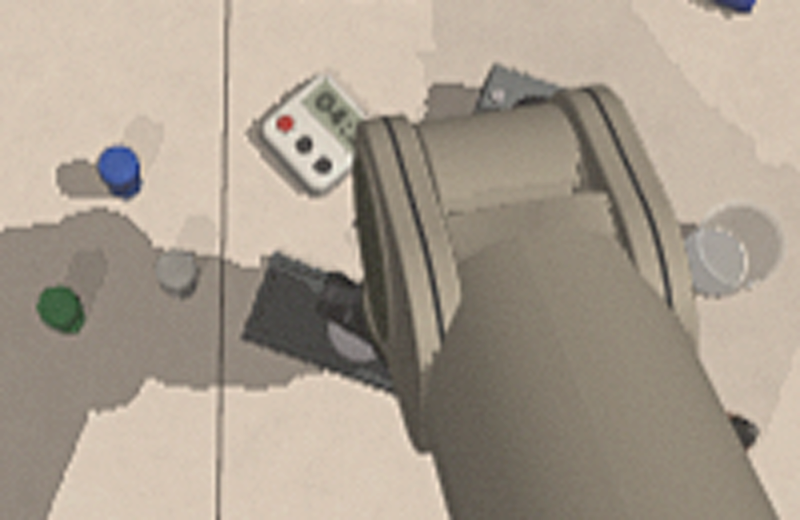

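The disc's visible part at (345,345) is sliding ahead of the fingers toward the stop. Continuing, slower near the end.

```bash
python3 -m handwheel '[[[0,-5,0],0,255],[[0,-5,0],0,255],[[0,-5,0],0,255],[[0,-5,0],0,255],[[0,-4,0],0,255],[[0,-3,0],0,255],[[0,-2,0],0,255],[[0,-2,0],0,255]]'
python3 -m handwheel '[[[0,-2,0],0,255],[[0,-1,0],0,255],[[0,-1,0],0,255],[[0,-1,0],0,255],[[0,-1,0],0,255],[[0,-1,0],0,255],[[0,0,0],0,255],[[0,0,0],0,255]]'
python3 -c "
from h import *
rel((-61.5,60),11.6)"
```

```text
time: 10.3
eef_pos: [556.2, -17.5, 11.3]
ee_rot: [[0.943, -0.333, -0.0], [-0.333, -0.943, -0.0], [0.0, 0.0, -1.0]]
ft_force: [-0.0, -1.1, 0.2]
opening: -0.2
grip_force: 0.3
time: 10.97
eef_pos: [558.5, -10.9, 11.3]
ee_rot: [[0.943, -0.333, 0.0], [-0.333, -0.943, -0.0], [0.0, 0.0, -1.0]]
ft_force: [0.0, 0.2, -0.1]
opening: 0.0
grip_force: 0.0
shift [ 0.2 -2.  -0.3] roll 0.0 disp [-61.7  58.   11.3] F [ 0.   0.2 -0.1] t 10.9667
```

Now creeping forward until the force rises.

```bash
python3 -m handwheel '[[[0,-0.7,0],0,255],[[0,-0.7,0],0,255],[[0,-0.7,0],0,255],[[0,-0.7,0],0,255],[[0,-0.7,0],0,255],[[0,-0.5,0],0,255],[[0,0,0],0,255],[[0,0,0],0,255]]'
python3 -c "
from h import *
rel((-61.5,60),11.6)"
```

```text
time: 11.63
eef_pos: [559.8, -7.4, 11.3]
ee_rot: [[0.943, -0.333, -0.0], [-0.333, -0.943, -0.0], [0.0, 0.0, -1.0]]
ft_force: [-0.3, -1.1, 0.2]
opening: 0.0
grip_force: 0.6
shift [ 0.2  1.8 -0.3] roll 0.0 disp [-61.7  61.8  11.3] F [-0.3 -1.1  0.2] t 11.6333
```

```bash
python3 -m handwheel '[[[0,-0.5,0],0,255],[[0,-0.5,0],0,255],[[0,-0.5,0],0,255],[[0,-0.5,0],0,255],[[0,0,0],0,255],[[0,0,0],0,255],[[0,0,0],0,255],[[0,0,0],0,255]]'
python3 -c "
from h import *
rel((-61.5,60),11.6)"
```

```text
time: 12.3
eef_pos: [560.2, -6.9, 11.2]
ee_rot: [[0.943, -0.334, -0.001], [-0.334, -0.943, -0.002], [-0.0, 0.002, -1.0]]
ft_force: [-2.0, -5.9, 2.0]
opening: 0.0
grip_force: 3.5
shift [ 0.   2.4 -0.4] roll -0.001 disp [-61.5  62.4  11.2] F [-2.  -5.9  2. ] t 12.3
```

Motion stopped at 62.4 mm with 6 N building up, so the disc is against the stop. Backing off, lifting and moving away to look.

```bash
python3 -m handwheel '[[[0,1,0],0,255],[[0,3,0],0,255],[[0,5,0],0,255],[[0,5,0],0,255],[[0,2,-10],0,255],[[0,0,-25],0,255],[[0,0,-35],0,255],[[0,0,-35],0,255]]'
python3 -m handwheel '[[[0,10,-35],0,255],[[0,30,-20],0,255],[[0,35,0],0,255],[[0,35,0],0,255],[[0,35,0],0,255],[[0,35,0],0,255],[[0,20,0],0,255],[[0,0,0],0,255]]'
python3 -m handwheel '[[[0,35,0],0,255],[[0,35,0],0,255],[[0,35,0],0,255],[[0,35,0],0,255],[[0,15,0],0,255],[[0,0,0],0,255],[[0,0,0],0,255],[[0,0,0],0,255]]'
python3 -c "
from h import *
import cv2
a=bot.get_image('top')['color'][120:250,195:395,::-1]
a=cv2.convertScaleAbs(cv2.resize(a,None,fx=4,fy=4,interpolation=cv2.INTER_CUBIC),alpha=1.5,beta=10)
cv2.imwrite('pics/c4.png',a)
c,n=np.cos(T),np.sin(T)
g=np.array([X-61.5*c-95*n,Y-61.5*n+95*c,22]);q=K@(R.T@(g-O));q=q/q[2]
print('expected disc px',(q[0]-195+.5)*4-.5,(q[1]-120+.5)*4-.5)"
```

```text
time: 12.97
eef_pos: [554.5, -20.3, 117.8]
ee_rot: [[0.943, -0.333, -0.001], [-0.333, -0.943, 0.001], [-0.001, -0.0, -1.0]]
ft_force: [1.0, 0.1, 0.1]
opening: -0.3
grip_force: 0.0
time: 13.63
eef_pos: [486.5, -214.3, 172.0]
ee_rot: [[0.941, -0.339, -0.0], [-0.339, -0.941, -0.002], [0.001, 0.002, -1.0]]
ft_force: [-0.3, 0.5, 0.1]
opening: 0.2
grip_force: 0.0
time: 14.3
eef_pos: [438.0, -353.7, 171.7]
ee_rot: [[0.944, -0.331, 0.001], [-0.331, -0.944, 0.001], [0.001, -0.001, -1.0]]
ft_force: [0.6, 0.7, 0.1]
opening: 0.1
grip_force: 0.0
expected disc px 295.4367321218324 304.7017585808701
```

View pics/c4.png

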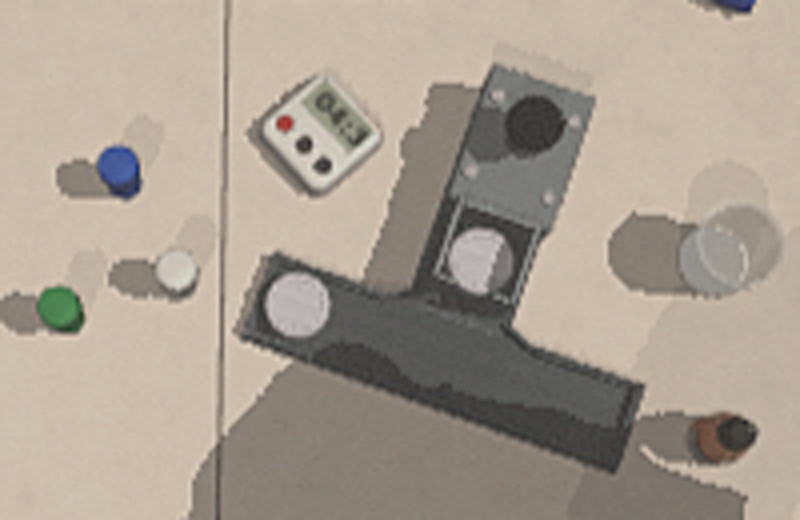

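The disc is at (297,304), within 1 mm of the predicted stop contact at (295,305). The other discs are still in the magazine, the plunger is up, and everything standing around is where it was.

```bash
python3 -c "
from workcell import bot
print(bot.finish_job())"
```

```text
the job is handed in; nothing more can be done
None
```

The job is handed in: one disc was pushed out and slid up against the end stop on the white-capped vial's side, the plunger is back up, and the other discs and surrounding items are where they were (about 14 s of robot time).

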